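# Stand the square paint bottles on their drip trays

### The arm

A 6-joint arm with a two-finger parallel gripper is mounted at the origin on the work surface. World frame = base frame: x ahead of the robot, y to its left, z up, the work surface at z = 0. Lengths are in m, angles in rad, forces in N, time in s.
With the tool pointing down it reaches from about 0.2 to 0.875 m from the base axis. Payload 3.4 kg.
Tool frame: the origin (TCP) lies midway between the tips of the shut fingers; the grasp point (between the pads) lies 19 mm behind it; z points along the fingers, y is the line along which they close (so a half turn about z gives the same grasp; the last joint's range is limited). The gripper opens to 94 mm and grips with 3 to 60 N. Pads are 16 mm wide; open, the fingers measure 119 mm over their backs; the gripper's body (75 mm by 177 mm) begins 78 mm behind the grasp point.
Start: joints at [-1.286, 0.276, 1.505, -0, 1.361, -0.121], TCP at [0.227, -0.528, 0.205] pointing down, gripper open.
Joint ranges: [-2.89, 2.89], [-0.75, 2.08], [0.22, 2.7], [-1.18, 4.32], [0.11, 2.71], [-2.7, 2.7]. Speed limits (rad/s): [2.57, 2.57, 3.14, 3.14, 3.14, 3.14].

### API

Orientations are given as a rotation vector (axis times angle).
In Python, from bench import arm gives the robot as it stands.
- The arm moves only by the tool servo_tool, never from a script. Its argument "motion" is one flat list of numbers, 4 for each row, row after row: the shift along the tool's x, y, z in m, then the turn about the tool's z in rad. In form: [dx, dy, dz, twist, dx, dy, dz, twist, ...]. A call has 1 to 20 rows; each row is the pose to reach, as a shift and turn from the pose commanded when the call began, along the tool's axes at that moment; what a row does not reach only later rows make up. A row lasts 1/12 s, in which the tool goes at most 41.7 mm and 7.16 degrees, less where a joint would pass 70% of its speed; a pose out of reach is approached as far as the arm can. A call with a gripper value outside its range is refused whole. "grip" is the finger opening in m, from 0 to 0.094, set as the call begins (left out, the last holds). The fingers move at their own pace and stop on an object; "grip_force" is the grip in N (left out, the last holds). Time passes only in rows, so rows that repeat a pose let the fingers close. It gives the time, the measured TCP pose, the force, the opening and the grip force at its end, in the units of the state.
- arm.sense(): the state, without advancing time (a new reading comes with each control period).
- arm.get_image(name): name is "side" or "top" or "wrist"; returns (picture, depth): 384x512x3 uint8, red, green, blue; 384x512 float32, m along the optical axis (not along the pixel's ray), 0 where there is no reading.
- arm.calibration(name): a dict with "camera_matrix" (3x3 intrinsics, pixels), "R" (3x3) and "t" (3): a world point X has camera coordinates R X + t. Camera axes: x right, y down, z forward; pixel columns grow to the right and rows downward; lengths in m; the calibration is good to about 2 mm. A picture is of the moment at which its call begins: read the wrist's pose just before it. calibration takes no time and is no camera call; for the wrist camera it gives the pose at the moment of the call.
- arm.sign_off(): hands the job in; it is judged then, once.
The state is a dict: "time_s": time; "qpos": joint angles; "joint_velocities": joint speeds; "joint_efforts": joint torques, N m; "tool_pos": TCP position; "eef_rot": TCP orientation; "force": force on the tool from outside, world axes, zero at the start; "moment": the same for the moment, N m; "gripper_width": finger opening in m; "grip_force": force on a finger pad.
Only numpy, scipy, OpenCV 4.12 (cv2) and the standard library are available. Lean on these libraries where they do the work, as an engineer would, in place of code of your own. Each camera call takes 0.05 s, during which the arm holds its last target. There are 200 camera calls.

### The job

Get the craft table ready for the painting class: stand each of the three square paint bottles in its own wooden drip tray, the smallest bottle in the smallest tray, the middle one in the middle tray and the largest in the largest tray, each flat on the tray floor inside the rim. Keep the bottles upright and set them down gently without dropping them, and leave the two round bottles where they stand.

Things in the scene. Friction and masses are not known exactly. Their poses are not given: they have to be found in the camera images.
- square_small: The smallest of three square paint bottles: yellow plastic with a paper label band and a white round screw cap, loose, about 60 g. Its body is a square prism 30 x 30 mm and 45 mm high with plain flat sides; a short shoulder and the cap (22 mm across) bring it to 65 mm in all. Origin: centre of its underside; z is up, x and y run square to its sides (yaw is measured from them). It starts standing upright on the table.
- square_medium: The middle-sized of three square paint bottles: yellow plastic with a paper label band and a white round screw cap, loose, about 140 g. Its body is a square prism 42 x 42 mm and 66 mm high with plain flat sides; a short shoulder and the cap (28 mm across) bring it to 92 mm in all. Origin: centre of its underside; z is up, x and y run square to its sides (yaw is measured from them). It starts standing upright on the table.
- square_large: The largest of three square paint bottles: yellow plastic with a paper label band and a white round screw cap, loose, about 280 g. Its body is a square prism 54 x 54 mm and 92 mm high with plain flat sides; a short shoulder and the cap (34 mm across) bring it to 122 mm in all. Origin: centre of its underside; z is up, x and y run square to its sides (yaw is measured from them). It starts standing upright on the table.
- round_tall: Tall round paint bottle of the same yellow plastic with label and white cap, 46 mm across, 112 mm high, loose, 160 g; not part of the job. Origin: centre of its underside, z up.
- round_short: Short round paint jar of the same yellow plastic with label and a wide white cap, 58 mm across, 68 mm high, loose, 130 g; not part of the job. Origin: centre of its underside, z up.
- tray_small: The smallest of three square pale-wood drip trays, fixed to the table: 60 x 60 mm outside, with a level floor 4 mm above the table, 50 x 50 mm inside the rim; the rim is 5 mm thick and its top is 12 mm above the table. Origin: centre of its underside, at table height; z up, x and y square to its sides. Empty at the start. A square bottle of the same size rank (smallest, middle, largest) fits inside the rim at any yaw.
- tray_medium: The middle-sized of three square pale-wood drip trays, fixed to the table: 74 x 74 mm outside, with a level floor 4 mm above the table, 64 x 64 mm inside the rim; the rim is 5 mm thick and its top is 12 mm above the table. Origin: centre of its underside, at table height; z up, x and y square to its sides. Empty at the start. A square bottle of the same size rank (smallest, middle, largest) fits inside the rim at any yaw.
- tray_large: The largest of three square pale-wood drip trays, fixed to the table: 88 x 88 mm outside, with a level floor 4 mm above the table, 78 x 78 mm inside the rim; the rim is 5 mm thick and its top is 12 mm above the table. Origin: centre of its underside, at table height; z up, x and y square to its sides. Empty at the start. A square bottle of the same size rank (smallest, middle, largest) fits inside the rim at any yaw.
There are look-alikes about, which are no part of the job. Leave any red or turquoise look-alike of the tray_small alone.

How it is judged:
By the outcome, as a careful person would: the job done as asked, in the order asked, and still so for the second after the job is handed in, with the robot touching nothing.
It also fails if it takes over 93 s, if anything falls off the work surface, if the arm or the gripper's body presses on something with over 40 N, if the wrist force passes 120 N, or if a joint passes its speed limit or range.

## Working session

There is one attempt and no reset: what is moved stays moved. The work goes in short steps, Python scripts to look and compute and a tool call to move; the robot and the scene stay as the last step left them, time stands still between calls to the robot, and variables do not carry over. Pictures are saved under pics/ and viewed, at most 14 in all, crops included, and the job is handed in when it is done.

Besides the shell and the picture viewer there is one more tool, called after "Call:" as name(argument=value, ...) on one line, values as JSON. servo_tool: Moves the arm, as the interface text tells. Its arguments: {"type":"object","properties":{"motion":{"type":"array"},"grip":{"type":"number"},"grip_force":{"type":"number"}},"required":["motion"]}

```bash
mkdir -p pics; python3 - <<'E'
from bench import arm
import cv2,numpy as np
for n in ("top","side"):
    p,d=arm.get_image(n); c=arm.calibration(n)
    np.savez(f"{n}0.npz",p=p,d=d,K=c["camera_matrix"],R=c["R"],t=c["t"])
    cv2.imwrite(f"pics/{n}0.png",p[:,:,::-1])
    print(n,c["camera_matrix"].round(1).tolist(),(-c["R"].T@c["t"]).round(3),c["R"].round(3).tolist(),d.min(),d.max())
print(arm.sense())
E
```

```text
top [[392.7, 0.0, 255.2], [0.0, 392.7, 186.9], [0.0, 0.0, 1.0]] [ 0.453 -0.025  1.066] [[0.005, -0.999, -0.032], [-0.994, -0.002, -0.111], [0.111, 0.033, -0.993]] 0.0 1.7177209
side [[488.6, 0.0, 249.8], [0.0, 488.6, 193.8], [0.0, 0.0, 1.0]] [0.175 0.608 0.915] [[-0.848, -0.53, 0.011], [-0.416, 0.652, -0.634], [0.329, -0.542, -0.773]] 0.0 3.191068
{'time_s': 0.1, 'qpos': array([-1.28599568e+00,  2.76519356e-01,  1.50597772e+00, -1.21998542e-06,
        1.36068418e+00, -1.21008305e-01]), 'joint_velocities': array([ 0.00069288, -0.00183475, -0.00220259, -0.00047536,  0.00206136,
        0.00024237]), 'joint_efforts': array([ 2.90614662e-04, -4.05461097e+01, -2.37780011e+01,  7.01764575e-02,
        2.99008191e-02, -2.91138360e-05]), 'tool_pos': array([ 0.22683926, -0.52782914,  0.20470978]), 'eef_rot': array([-3.07559339e+00, -6.32759621e-01,  2.05896546e-04]), 'force': array([-0.93281545,  0.32789831,  0.54673913]), 'moment': array([-0.02657674,  0.03856462, -0.01967767]), 'grip_force': 0.0, 'gripper_width': 0.09426017520393745}
```

View pics/top0.png

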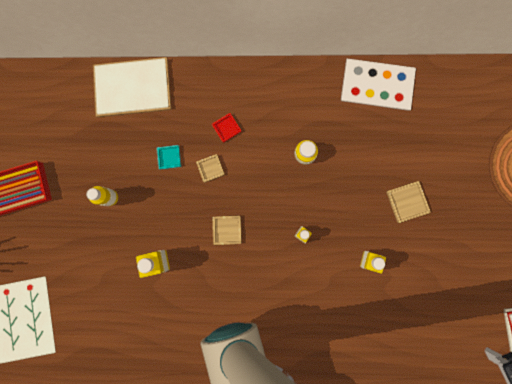

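View pics/side0.png

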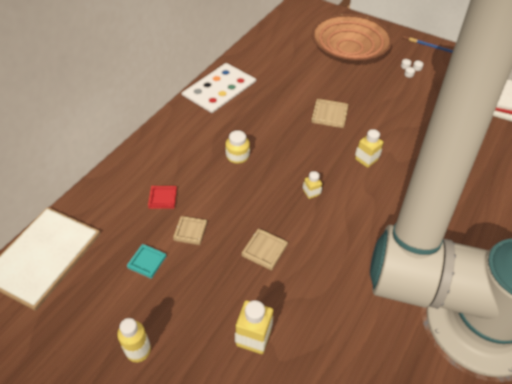

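The top view shows the pieces below.
- **Square bottles:** large at (150,265), medium at (374,262), small at (304,235).
- **Round ones:** (101,196) and (306,152), to be left alone.
- **Pale-wood trays:** (210,168) looks smallest, (227,230) medium, (408,202) largest.
- **Look-alikes:** red (228,128) and turquoise (169,157), which I'll avoid.

Next I'll measure these and confirm in an enlarged crop.

```bash
cat > h.py <<'E'
import numpy as np,cv2
def cast(uv,z,K,R,t):
    uv=np.atleast_2d(np.asarray(uv,float)); r=np.c_[uv,np.ones(len(uv))]@np.linalg.inv(K).T@R
    c=-R.T@t; return (c+r*((z-c[2])/r[:,2])[:,None])[:,:2]
def rect(xy):
    (x,y),(w,h),a=cv2.minAreaRect((xy*1000).astype(np.float32)); return np.round([x,y,w,h,a],1)
def blob(m,u,v,r=30):
    w=np.zeros_like(m,np.uint8); w[max(0,v-r):v+r,max(0,u-r):u+r]=m[max(0,v-r):v+r,max(0,u-r):u+r]
    w=w.astype(np.uint8); n,l,s,c=cv2.connectedComponentsWithStats(w)
    if n<2: return None
    ok=1+np.argmax(s[1:,4]); ys,xs=np.nonzero(l==ok); return np.c_[xs,ys]
E
python3 - <<'E'
from h import *
for cam in("top","side"):
    f=np.load(cam+"0.npz"); p,d,K,R,t=[f[k] for k in("p","d","K","R","t")]
    hsv=cv2.cvtColor(p,cv2.COLOR_RGB2HSV);H,S,V=[hsv[...,i].astype(int) for i in range(3)]
    wood=(H>10)&(H<26)&(S>40)&(S<150)&(V>120); white=(S<45)&(V>170); yel=(H>20)&(H<33)&(S>150)&(V>110)
    yy,xx=np.mgrid[:384,:512]; r=np.stack([xx,yy,np.ones_like(xx)],-1)@np.linalg.inv(K).T*d[...,None]
    P=(r-t)@R
    T=dict(top=dict(s=(210,168),m=(227,230),l=(408,202)),side=dict(s=(190,230),m=(264,249),l=(330,113)))[cam]
    for k,(u,v) in T.items():
        b=blob(wood,u,v); print(cam,"tray",k,rect(cast(b,.012,K,R,t)),"n",len(b))
    B=dict(top=dict(s=(305,235,.065),m=(378,264,.092),l=(145,266,.122),rt=(94,195,.112),rs=(307,149,.068)),
      side=dict(s=(314,177,.065),m=(373,135,.092),l=(256,311,.122),rt=(127,326,.112),rs=(237,138,.068)))[cam]
    for k,(u,v,z) in B.items():
        b=blob(white,u,v,12); c=(b.min(0)+b.max(0))/2
        q=P[v-35:v+35,max(0,u-35):u+35].reshape(-1,3); q=q[(q[:,2]>.02)&(q[:,2]<.14)]
        top=blob(yel|white,u,v,22)
        print(cam,"bottle",k,c,b.max(0)-b.min(0)+1,"xy@captop",(cast(c,z,K,R,t)*1000).round(1),"depth",rect(q[:,:2]),(np.percentile(q[:,2],99)).round(3))
f=np.load("top0.npz");p=f["p"][:,:,::-1]
cv2.imwrite("pics/crop.png",cv2.resize(p[120:290,80:440],None,fx=2.2,fy=2.2,interpolation=cv2.INTER_CUBIC))
E
```

```text
top tray s [623.  134.2  62.5  62.5  21.3] n 513
top tray m [454.7  87.4  74.7  75.4   0.6] n 801
top tray l [ 532.5 -396.6   89.9   92.8   17.8] n 1187
top bottle s [304.5 234.5] [8 8] xy@captop [[ 444.1 -117.1]] depth [ 445.6 -117.1   30.7   30.4   54.6] 0.068
top bottle m [378. 263.] [13 11] xy@captop [[ 376.9 -291.2]] depth [ 377.2 -292.5   42.6   42.5   73.4] 0.095
top bottle l [144.5 265. ] [14 13] xy@captop [[370.1 269.5]] depth [370.7 269.4  54.9  55.4  13.4] 0.125
top bottle rt [ 92.  193.5] [11 10] xy@captop [[542.2 410.2]] depth [542.3 404.9  38.3  46.9  80.1] 0.115
top bottle rs [307. 149.] [15 15] xy@captop [[ 662.8 -125.1]] depth [ 664.  -126.    56.2   56.8    3.2] 0.071
side tray s [621.2 132.6 135.4 162.7  32.5] n 2890
side tray m [452.3  85.8 135.5 153.6  32.5] n 3172
side tray l [ 527.5 -400.9  172.8  260.    28.3] n 3020
side bottle s [314. 176.] [9 9] xy@captop [[ 439.7 -114. ]] depth [ 442.1 -116.8   31.9   34.    54.6] 0.068
side bottle m [373.  135.5] [11 12] xy@captop [[ 370.7 -285.3]] depth [ 374.3 -291.4   46.4   46.6   77.9] 0.094
side bottle l [254.5 311. ] [18 21] xy@captop [[364.8 272.9]] depth [367.3 270.6  55.4  56.6  13.3] 0.124
side bottle rt [127.5 327. ] [16 17] xy@captop [[537.6 411.9]] depth [536.2 412.   46.5  40.   60.4] 0.114
side bottle rs [237.5 137.5] [16 14] xy@captop [[ 657.3 -122.8]] depth [ 658.1 -120.9   56.    51.3   32.9] 0.071
```

View pics/crop.png

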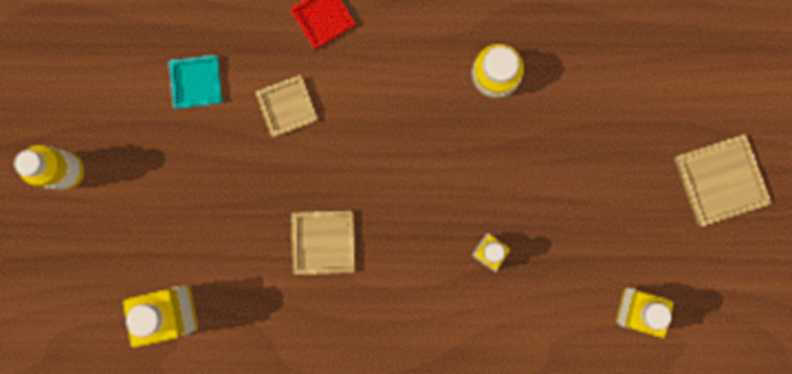

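The crop confirms it: the pale-wood small tray is at crop (287,105), medium at (323,242), large at (722,180). The square caps are at crop (492,252), (657,317) and (142,320). Starting with the small bottle.

Call:
servo_tool(motion=[0.03,-0.024,0,-0.06,0.362,-0.292,0,-0.547,0.362,-0.292,0,-0.547,0.362,-0.292,0,-0.547,0.362,-0.292,0,-0.547,0.362,-0.292,0,-0.547,0.362,-0.292,0,-0.547,0.362,-0.292,0,-0.547,0.362,-0.292,0,-0.547,0.362,-0.292,0,-0.547,0.362,-0.292,0,-0.547,0.362,-0.292,0,-0.547,0.362,-0.292,0,-0.547,0.362,-0.292,0,-0.547,0.362,-0.292,0,-0.547,0.362,-0.292,0,-0.547,0.362,-0.292,0,-0.547], grip=0.07)

```text
time_s: 1.52
tool_pos: [0.4437, -0.1186, 0.2054]
eef_rot: [2.793, 1.437, -0.001]
force: [-0.1, 0.7, 0.7]
gripper_width: 0.0701
grip_force: 0.0
```

```bash
cat >> h.py <<'E'
def to(s,x,y,z,yaw):
    "shift/twist in tool axes from state s to world x,y,z; yaw deg of tool x (mod 90)"
    from scipy.spatial.transform import Rotation as Ro
    M=Ro.from_rotvec(s["eef_rot"]).as_matrix(); a=np.degrees(np.arctan2(M[1,0],M[0,0]))
    tw=-((yaw-a+45)%90-45)
    return (M.T@(np.array([x,y,z])-s["tool_pos"])).round(4), "twist",np.radians(tw).round(3),"now",s["tool_pos"].round(4),"yaw",a.round(1),"q",np.degrees(s["qpos"]).round(0),"t",s["time_s"],"w",s["gripper_width"],s["force"].round(1)
def look(arm,name,cen,rad,zlo,zhi):
    "depth points near cen in height band -> rect"
    c=arm.calibration(name); p,d=arm.get_image(name); K,R,t=c["camera_matrix"],c["R"],c["t"]
    yy,xx=np.mgrid[:384,:512]; P=(np.stack([xx,yy,np.ones_like(xx)],-1)@np.linalg.inv(K).T*d[...,None]-t)@R
    m=(d>0)&(np.hypot(P[...,0]-cen[0],P[...,1]-cen[1])<rad)&(P[...,2]>zlo)&(P[...,2]<zhi)
    return p,P,m,rect(P[m][:,:2]),m.sum()
E
python3 - <<'E'
from bench import arm
from h import *
p,P,m,r,n=look(arm,"wrist",(.445,-.117),.04,.025,.075); print(r,n)
hi=P[m]; cap=hi[hi[:,2]>.06]; print("cap",cap.mean(0),len(cap))
cv2.imwrite("pics/w1.png",p[:,:,::-1]); s=arm.sense(); print(to(s,.445,-.117,.016,54.6))
E
```

```text
[ 445.8 -116.5   30.    30.7   54.2] 809
cap [ 0.44582168 -0.11683954  0.06356303] 334
(array([2.000e-03, 1.000e-04, 1.894e-01]), 'twist', np.float64(-0.003), 'now', array([ 0.4438, -0.1185,  0.2054]), 'yaw', np.float64(54.4), 'q', array([-24.,   6.,  99.,  -0.,  75.,  12.]), 't', 1.5667, 'w', 0.07005039362279918, array([-0.5, -0. , -0.2]))
```

View pics/w1.png

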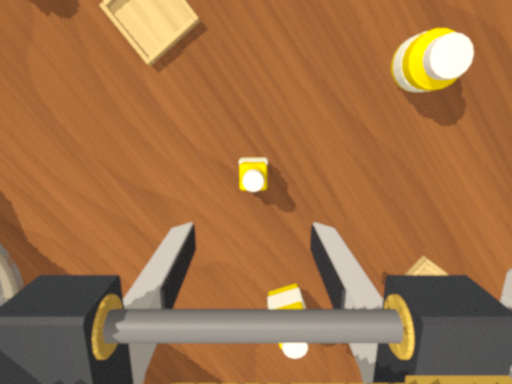

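The wrist view shows the small bottle at (253,177), square between the fingers. Descend and grip.

Call:
servo_tool(motion=[0.002,0,0.03,0,0.0025,0,0.065,0,0.0025,0,0.1,0,0.0025,0,0.13,0,0.0025,0,0.155,0,0.0025,0,0.172,0,0.0025,0,0.184,0,0.0025,0,0.189,0,0.0025,0,0.189,0,0.0025,0,0.189,0])

```text
time_s: 2.4
tool_pos: [0.446, -0.1158, 0.0168]
eef_rot: [2.792, 1.439, 0.0]
force: [-1.0, 0.3, -0.2]
gripper_width: 0.07
grip_force: 0.0
```

Call:
servo_tool(motion=[0,0,0,0,0,0,0,0,0,0,0,0,0,0,0,0,0,0,0,0,0,0,0,0,0,0,0,0,0,0,0,0], grip=0.02, grip_force=12)

```text
time_s: 3.07
tool_pos: [0.4459, -0.1151, 0.0166]
eef_rot: [2.791, 1.441, 0.0]
force: [-0.6, 0.5, 2.5]
gripper_width: 0.0301
grip_force: 12.0
```

Call:
servo_tool(motion=[0,0,-0.01,0,0,0,-0.03,0,0.005,0,-0.055,0,0.02,0,-0.075,0.05,0.045,0,-0.09,0.12,0.075,0,-0.1,0.19,0.11,0,-0.1,0.26,0.145,0,-0.1,0.33,0.18,0,-0.1,0.4,0.215,0,-0.1,0.47,0.245,0,-0.1,0.53,0.27,0,-0.1,0.56,0.288,0,-0.1,0.575,0.3,0,-0.1,0.578,0.305,0,-0.1,0.578,0.305,0,-0.1,0.578,0.305,0,-0.1,0.578])

```text
time_s: 4.48
tool_pos: [0.6218, 0.1327, 0.1162]
eef_rot: [3.086, 0.585, -0.002]
force: [-0.3, 0.4, 0.3]
gripper_width: 0.0298
grip_force: 12.0
```

```bash
python3 - <<'E'
from bench import arm
from h import *
s=arm.sense()
for n in("wrist","top"):
    c=arm.calibration(n); p,_=arm.get_image(n); K,R,t=c["camera_matrix"],c["R"],c["t"]
    hsv=cv2.cvtColor(p,cv2.COLOR_RGB2HSV);H,S,V=[hsv[...,i].astype(int) for i in range(3)]
    if n=="wrist": cv2.imwrite("pics/w2.png",p[:,:,::-1])
print(to(s,.623,.134,.021,21.3))
E
```

```text
(array([ 0.0018, -0.0007,  0.0951]), 'twist', np.float64(0.003), 'now', array([0.6218, 0.1327, 0.1162]), 'yaw', np.float64(21.5), 'q', array([ 6., 24., 86., -0., 70., 74.]), 't', 4.4833, 'w', 0.029822341854706898, array([-0.3,  0.4,  0.3]))
```

View pics/w2.png

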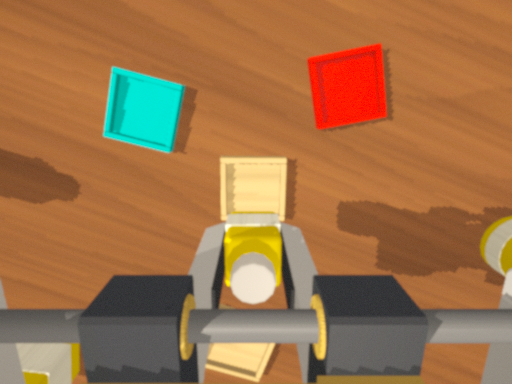

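The small bottle (253,260) lines up with the pale tray (253,188), and the red and turquoise ones are clear of it. Lower gently.

Call:
servo_tool(motion=[0.001,0,0.015,0,0.002,-0.0005,0.035,0,0.002,-0.0005,0.055,0,0.002,-0.0005,0.07,0,0.002,-0.0005,0.08,0,0.002,-0.0005,0.087,0,0.002,-0.0005,0.091,0,0.002,-0.0005,0.093,0,0.002,-0.0005,0.094,0,0.002,-0.0005,0.0945,0,0.002,-0.0005,0.095,0,0.002,-0.0005,0.0955,0,0.002,-0.0005,0.0955,0,0.002,-0.0005,0.0955,0])

```text
time_s: 5.75
tool_pos: [0.6243, 0.1347, 0.0212]
eef_rot: [3.086, 0.586, 0.001]
force: [-0.2, 0.2, -0.3]
gripper_width: 0.0301
grip_force: 12.0
```

Call:
servo_tool(motion=[0,0,0.0004,0,0,0,0.0007,0,0,0,0.001,0,0,0,0.001,0,0,0,0.001,0])

```text
time_s: 6.17
tool_pos: [0.6244, 0.1347, 0.0206]
eef_rot: [3.086, 0.585, 0.001]
force: [-2.0, -0.2, 5.2]
gripper_width: 0.0298
grip_force: 12.0
```

Call:
servo_tool(motion=[0,0,-0.0003,0,0,0,-0.0003,0,0,0,-0.0003,0,0,0,-0.0003,0,0,0,-0.0003,0,0,0,-0.0003,0,0,0,-0.01,0,0,0,-0.03,0,0,0,-0.06,0,0,0,-0.1,0,0,0,-0.14,0,0,0,-0.18,0,0,0,-0.2,0,0,0,-0.2,0], grip=0.052)

```text
time_s: 7.33
tool_pos: [0.6274, 0.1351, 0.2274]
eef_rot: [3.085, 0.585, 0.02]
force: [0.2, 0.6, -0.4]
gripper_width: 0.0519
grip_force: 0.0
```

```bash
python3 - <<'E'
from bench import arm
from h import *
p,P,m,r,n=look(arm,"top",(.623,.134),.035,.03,.08); print("small",r,n,P[m][:,2].max())
p,P,m,r,n=look(arm,"wrist",(.623,.134),.045,-.01,.08); print("small",r,n)
q=P[m];print([ (lo,rect(q[(q[:,2]>lo)&(q[:,2]<hi)][:,:2])) for lo,hi in((.03,.06),(.006,.0145),(.058,.08))], q[:,2].max())
cv2.imwrite("pics/w3.png",p[:,:,::-1]); s=arm.sense(); print(to(s,.377,-.292,.22,-15))
E
```

```text
small [622.8 133.5  30.9  30.5  20.2] 145 0.07234511031236979
small [622.7 134.   88.4  88.4  21.4] 3724
[(0.03, array([623.4, 135. ,  29.3,  29.6,  21.1])), (0.006, array([624.3, 133.6,  60.5,  60.2,  20.8])), (0.058, array([622.8, 134.3,  21. ,  20.8,   7.4]))] 0.06984553647164411
(array([-0.3863,  0.3065,  0.0006]), 'twist', np.float64(0.637), 'now', array([0.6243, 0.1347, 0.2211]), 'yaw', np.float64(21.5), 'q', array([ 6., 21., 77., -0., 83., 74.]), 't', 7.4333, 'w', 0.05191596680840581, array([-0.1, -0.6,  0.1]))
```

View pics/w3.png

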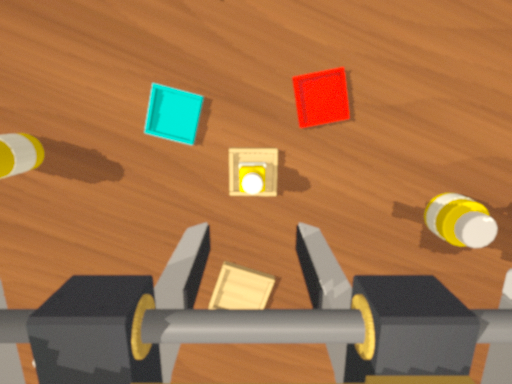

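The small bottle stands centred in its tray at (252,178), upright. Next is the medium bottle.

Call:
servo_tool(motion=[-0.015,0.012,0,0.04,-0.04,0.032,0,0.1,-0.386,0.306,0,0.637,-0.386,0.306,0,0.637,-0.386,0.306,0,0.637,-0.386,0.306,0,0.637,-0.386,0.306,0,0.637,-0.386,0.306,0,0.637,-0.386,0.306,0,0.637,-0.386,0.306,0,0.637,-0.386,0.306,0,0.637,-0.386,0.306,0,0.637,-0.386,0.306,0,0.637,-0.386,0.306,0,0.637,-0.386,0.306,0,0.637,-0.386,0.306,0,0.637,-0.386,0.306,0,0.637,-0.386,0.306,0,0.637,-0.386,0.306,0,0.637], grip=0.08)

```text
time_s: 9.02
tool_pos: [0.3775, -0.2903, 0.2198]
eef_rot: [-3.115, 0.407, 0.0]
force: [-0.1, 0.6, 0.6]
gripper_width: 0.0801
grip_force: 0.0
```

```bash
python3 - <<'E'
from bench import arm
from h import *
p,P,m,r,n=look(arm,"wrist",(.377,-.292),.045,.025,.1); print(r,n)
hi=P[m]; cap=hi[hi[:,2]>.085]; print("cap",cap.mean(0),len(cap)); b=hi[(hi[:,2]>.04)&(hi[:,2]<.072)];print(rect(b[:,:2]))
s=arm.sense(); print(to(s,r[0]/1e3,r[1]/1e3,.025,r[4]))
E
```

```text
[ 377.7 -293.6   42.7   42.6   73.3] 1666
cap [ 0.37799944 -0.29386001  0.09064467] 586
[ 377.3 -293.7   42.1   42.2   73.5]
(array([0.001 , 0.003 , 0.1949]), 'twist', np.float64(0.031), 'now', array([ 0.3775, -0.2905,  0.2199]), 'yaw', np.float64(-14.9), 'q', array([-46.,   7.,  96.,   0.,  77.,  59.]), 't', 9.0667, 'w', 0.08021281624541375, array([-0.1, -0.4, -0.4]))
```

Call:
servo_tool(motion=[0,0.001,0.02,0.015,0.001,0.003,0.05,0.03,0.001,0.003,0.085,0.03,0.001,0.003,0.12,0.03,0.001,0.003,0.15,0.03,0.001,0.003,0.172,0.03,0.001,0.003,0.186,0.03,0.001,0.003,0.193,0.03,0.001,0.003,0.195,0.03,0.001,0.003,0.195,0.03,0.001,0.003,0.195,0.03])

```text
time_s: 9.98
tool_pos: [0.378, -0.2951, 0.0259]
eef_rot: [3.107, -0.457, 0.003]
force: [-0.7, -0.5, 0.7]
gripper_width: 0.0801
grip_force: 0.0
```

Call:
servo_tool(motion=[0,0,0,0,0,0,0,0,0,0,0,0,0,0,0,0,0,0,0,0,0,0,0,0,0,0,0,0,0,0,0,0], grip=0.03, grip_force=18)

```text
time_s: 10.65
tool_pos: [0.3772, -0.2946, 0.0251]
eef_rot: [3.108, -0.457, 0.0]
force: [-0.6, 0.5, 2.0]
gripper_width: 0.0416
grip_force: 18.0
```

```bash
python3 - <<'E'
from bench import arm
from h import *
print(to(arm.sense(),.4545,.0865,.13,0))
E
```

```text
(array([-0.0358, -0.3872, -0.105 ]), 'twist', np.float64(-0.292), 'now', array([ 0.3772, -0.2946,  0.0251]), 'yaw', np.float64(-16.7), 'q', array([-46.,  18., 113.,  -0.,  49.,  60.]), 't', 10.65, 'w', 0.04164287960634904, array([-0.6,  0.5,  2. ]))
```

Call:
servo_tool(motion=[0,0,-0.01,0,0,0,-0.03,0,0,-0.005,-0.055,0,-0.002,-0.02,-0.078,0,-0.004,-0.045,-0.095,-0.02,-0.006,-0.075,-0.105,-0.05,-0.01,-0.11,-0.105,-0.08,-0.014,-0.147,-0.105,-0.11,-0.017,-0.184,-0.105,-0.14,-0.02,-0.221,-0.105,-0.17,-0.024,-0.258,-0.105,-0.2,-0.027,-0.293,-0.105,-0.23,-0.03,-0.325,-0.105,-0.26,-0.033,-0.352,-0.105,-0.28,-0.035,-0.372,-0.105,-0.292,-0.036,-0.383,-0.105,-0.292,-0.036,-0.387,-0.105,-0.292,-0.036,-0.387,-0.105,-0.292,-0.036,-0.387,-0.105,-0.292])

```text
time_s: 12.23
tool_pos: [0.4539, 0.0855, 0.1297]
eef_rot: [3.141, -0.001, -0.001]
force: [-0.5, 0.1, -1.7]
gripper_width: 0.042
grip_force: 18.0
```

```bash
python3 - <<'E'
from bench import arm
from h import *
s=arm.sense(); print(to(s,.4545,.087,.0291,0))
p,P,m,r,n=look(arm,"wrist",(.4545,.087),.07,.005,.015); print("tray",r,n)
cv2.imwrite("pics/w4.png",p[:,:,::-1])
E
```

```text
(array([ 0.0007, -0.0015,  0.1006]), 'twist', np.float64(-0.001), 'now', array([0.4539, 0.0855, 0.1297]), 'yaw', np.float64(-0.0), 'q', array([  2.,  10., 106.,  -0.,  64.,  92.]), 't', 12.2333, 'w', 0.04200734804550764, array([-0.5,  0.1, -1.7]))
tray [461.1  85.8  64.4  74.2   2.2] 1035
```

View pics/w4.png

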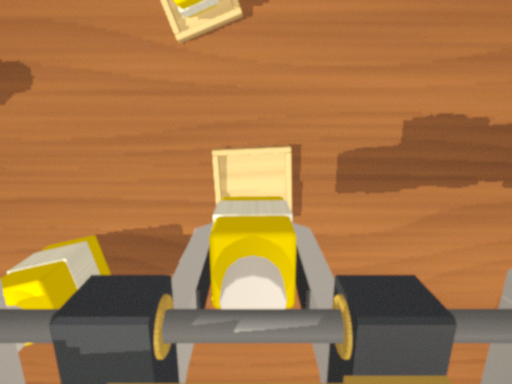

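The medium bottle (253,255) is centred over the medium tray (252,180). Lower it.

Call:
servo_tool(motion=[0.001,-0.001,0.015,0,0.001,-0.001,0.035,0,0.001,-0.001,0.055,0,0.001,-0.001,0.072,0,0.001,-0.001,0.084,0,0.001,-0.001,0.091,0,0.001,-0.001,0.095,0,0.001,-0.001,0.097,0,0.001,-0.001,0.0985,0,0.001,-0.001,0.0993,0,0.001,-0.001,0.1,0,0.001,-0.001,0.1006,0,0.001,-0.001,0.1012,0,0.001,-0.001,0.1012,0,0.001,-0.001,0.1012,0])

```text
time_s: 13.53
tool_pos: [0.4555, 0.0874, 0.0291]
eef_rot: [3.142, -0.0, 0.001]
force: [-0.0, 0.5, 1.6]
gripper_width: 0.0419
grip_force: 18.0
```

Call:
servo_tool(motion=[0,0,0.0004,0,0,0,0.0007,0,0,0,0.0007,0,0,0,0.0007,0])

```text
time_s: 13.87
tool_pos: [0.4556, 0.0875, 0.0291]
eef_rot: [3.142, -0.0, 0.002]
force: [-2.5, 0.4, 7.6]
gripper_width: 0.0419
grip_force: 18.0
```

Call:
servo_tool(motion=[0,0,-0.0003,0,0,0,-0.0003,0,0,0,-0.0003,0,0,0,-0.0003,0,0,0,-0.0003,0,0,0,-0.0003,0,0,0,-0.01,0,0,0,-0.03,0,0,0,-0.06,0,0,0,-0.1,0,0,0,-0.14,0,-0.005,-0.01,-0.18,0,-0.02,-0.04,-0.205,-0.05,-0.036,-0.077,-0.215,-0.1,-0.052,-0.112,-0.215,-0.15,-0.068,-0.147,-0.215,-0.2,-0.08,-0.172,-0.215,-0.234,-0.085,-0.182,-0.215,-0.234,-0.085,-0.182,-0.215,-0.234,-0.085,-0.182,-0.215,-0.234], grip=0.068)

```text
time_s: 15.53
tool_pos: [0.3703, 0.269, 0.2428]
eef_rot: [3.119, 0.368, 0.0]
force: [0.4, -1.0, 0.2]
gripper_width: 0.0677
grip_force: 0.0
```

```bash
python3 - <<'E'
from bench import arm
from h import *
p,P,m,r,n=look(arm,"top",(.4545,.087),.04,.03,.11); print("medium",r,n,np.percentile(P[m][:,2],[1,50,99]))
p,P,m,r,n=look(arm,"wrist",(.37,.27),.055,.025,.135); print(r,n)
b=P[m]; b=b[(b[:,2]>.06)&(b[:,2]<.1)];r=rect(b[:,:2]);print(r)
s=arm.sense(); print(to(s,r[0]/1e3,r[1]/1e3,.04,r[4]))
E
```

```text
medium [4.557e+02 8.650e+01 3.900e+01 4.110e+01 2.000e-01] 287 [0.03346758 0.07242149 0.09904876]
[370.8 270.8  54.2  54.6  13. ] 2811
[370.6 270.4  53.7  53.8  13. ]
(array([ 0.0003, -0.0024,  0.2028]), 'twist', np.float64(0.005), 'now', array([0.3708, 0.2682, 0.2428]), 'yaw', np.float64(13.3), 'q', array([ 27.,   4.,  95.,  -0.,  80., 104.]), 't', 15.6333, 'w', 0.06799921219454244, array([-0. , -0.6, -0.5]))
```

Call:
servo_tool(motion=[0,-0.001,0.005,0,0,-0.0025,0.015,0,0,-0.0025,0.04,0,0,-0.0025,0.07,0,0,-0.0025,0.1,0,0,-0.0025,0.13,0,0,-0.0025,0.158,0,0,-0.0025,0.18,0,0,-0.0025,0.194,0,0,-0.0025,0.201,0,0,-0.0025,0.203,0,0,-0.0025,0.203,0,0,-0.0025,0.203,0], grip=0.09)

```text
time_s: 16.72
tool_pos: [0.3704, 0.272, 0.0406]
eef_rot: [-3.12, -0.366, -0.002]
force: [-1.0, -0.5, 1.0]
gripper_width: 0.0902
grip_force: 0.0
```

Call:
servo_tool(motion=[0,0,0,0,0,0,0,0,0,0,0,0,0,0,0,0,0,0,0,0,0,0,0,0,0,0,0,0,0,0,0,0], grip=0.04, grip_force=25)

```text
time_s: 17.38
tool_pos: [0.3698, 0.2715, 0.0402]
eef_rot: [3.119, 0.367, 0.0]
force: [0.6, -2.7, 3.5]
gripper_width: 0.0534
grip_force: 25.0
```

```bash
python3 - <<'E'
from bench import arm
from h import *
print(to(arm.sense(),.532,-.397,.19,17.8))
E
```

```text
(array([ 0.0026,  0.688 , -0.1492]), 'twist', np.float64(-0.076), 'now', array([0.3698, 0.2715, 0.0402]), 'yaw', np.float64(13.4), 'q', array([ 28.,  15., 114.,  -0.,  51., 104.]), 't', 17.3833, 'w', 0.05336085612426048, array([ 0.6, -2.7,  3.5]))
```

Call:
servo_tool(motion=[0,0,-0.01,0,0,0,-0.03,0,0,0,-0.055,0,0,0,-0.085,0,0,0,-0.115,0,0,0.01,-0.14,0,0,0.03,-0.15,0,0,0.06,-0.15,0,0,0.095,-0.15,0,0,0.13,-0.15,0,0,0.165,-0.15,-0.01,0,0.2,-0.15,-0.02,0,0.235,-0.15,-0.03,0,0.27,-0.15,-0.04,0.001,0.305,-0.15,-0.05,0.001,0.34,-0.15,-0.06,0.001,0.37,-0.15,-0.07,0.001,0.395,-0.15,-0.076,0.001,0.41,-0.15,-0.076,0.001,0.415,-0.15,-0.076])

```text
time_s: 19.05
tool_pos: [0.467, -0.1338, 0.189]
eef_rot: [-3.105, -0.48, 0.001]
force: [0.4, 0.0, -2.6]
gripper_width: 0.0538
grip_force: 25.0
```

```bash
python3 - <<'E'
from bench import arm
from h import *
print(to(arm.sense(),.532,-.397,.15,17.8))
E
```

```text
(array([-0.0176,  0.2705,  0.039 ]), 'twist', np.float64(-0.004), 'now', array([ 0.467 , -0.1338,  0.189 ]), 'yaw', np.float64(17.6), 'q', array([-24.,   9.,  98.,  -0.,  73.,  48.]), 't', 19.05, 'w', 0.0537784619453195, array([ 0.4,  0. , -2.6]))
```

Call:
servo_tool(motion=[-0.001,0.015,0,0,-0.003,0.04,0,0,-0.005,0.075,0,0,-0.007,0.11,0.005,0,-0.009,0.145,0.012,0,-0.011,0.18,0.02,0,-0.013,0.21,0.028,0,-0.015,0.236,0.035,0,-0.017,0.255,0.039,0,-0.0176,0.266,0.039,0,-0.0176,0.2705,0.039,0,-0.0176,0.2705,0.039,0,-0.0176,0.2705,0.039,0])

```text
time_s: 20.13
tool_pos: [0.5325, -0.3933, 0.1514]
eef_rot: [-3.103, -0.486, -0.0]
force: [-0.5, 0.3, -3.5]
gripper_width: 0.0539
grip_force: 25.0
```

```bash
python3 - <<'E'
from bench import arm
from h import *
s=arm.sense(); print(to(s,.532,-.397,.0442,17.8))
p,P,m,r,n=look(arm,"wrist",(.532,-.397),.08,.005,.015); print("tray",r,n)
cv2.imwrite("pics/w5.png",p[:,:,::-1])
E
```

```text
(array([-0.0017,  0.0035,  0.1071]), 'twist', np.float64(-0.0), 'now', array([ 0.5325, -0.3933,  0.1514]), 'yaw', np.float64(17.8), 'q', array([-42.,  25.,  80.,   0.,  75.,  30.]), 't', 20.1333, 'w', 0.05389867577132972, array([-0.5,  0.3, -3.5]))
tray [ 549.  -394.2   56.9   88.1   17.7] 946
```

View pics/w5.png

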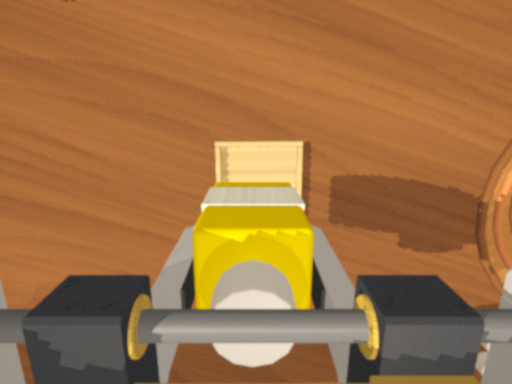

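The large bottle (253,270) sits just left of the pale large tray's centre line (259,165), so I'll shift about 4.5 mm and lower.

Call:
servo_tool(motion=[-0.001,0.002,0.01,0,-0.001,0.0045,0.03,0,-0.001,0.0045,0.055,0,-0.001,0.0045,0.075,0,-0.001,0.0045,0.089,0,-0.001,0.0045,0.097,0,-0.001,0.0045,0.101,0,-0.001,0.0045,0.1035,0,-0.001,0.0045,0.105,0,-0.001,0.0045,0.106,0,-0.001,0.0045,0.1066,0,-0.001,0.0045,0.107,0,-0.001,0.0045,0.107,0,-0.001,0.0045,0.107,0])

```text
time_s: 21.35
tool_pos: [0.533, -0.3994, 0.0445]
eef_rot: [3.103, 0.485, 0.001]
force: [-0.0, 0.2, -2.1]
gripper_width: 0.054
grip_force: 25.0
```

Call:
servo_tool(motion=[0,0,0.0003,0,0,0,0.0006,0,0,0,0.0009,0,0,0,0.0009,0,0,0,0.0009,0])

```text
time_s: 21.77
tool_pos: [0.533, -0.3994, 0.0443]
eef_rot: [3.103, 0.485, 0.001]
force: [-1.2, 0.2, 5.7]
gripper_width: 0.0541
grip_force: 25.0
```

Contact. Release and lift clear.

Call:
servo_tool(motion=[0,0,-0.0003,0,0,0,-0.0003,0,0,0,-0.0003,0,0,0,-0.0003,0,0,0,-0.0003,0,0,0,-0.0003,0,0,0,-0.01,0,0,0,-0.03,0,0,0,-0.06,0,0,0,-0.1,0,0,0,-0.14,0,0,0,-0.18,0,0,0,-0.21,0,-0.01,0,-0.22,0,-0.04,0,-0.22,0,-0.08,0,-0.22,0,-0.11,0,-0.22,0,-0.13,0,-0.22,0,-0.13,0,-0.22,0,-0.13,0,-0.22,0], grip=0.084)

```text
time_s: 23.43
tool_pos: [0.4078, -0.4388, 0.2629]
eef_rot: [-3.104, -0.481, -0.0]
force: [1.2, 0.6, 0.0]
gripper_width: 0.084
grip_force: 0.0
```

```bash
python3 - <<'E'
from bench import arm
from h import *
for n,c,rad,h in(("s",(.623,.134),.035,.065),("m",(.455,.087),.045,.092),("l",(.533,-.398),.055,.122),("rt",(.542,.408),.05,.112),("rs",(.663,-.125),.05,.068)):
    p,P,m,r,k=look(arm,"side",c,rad,h*.4,h+.02); print(n,r,k,np.percentile(P[m][:,2],99)-h if k else None)
p,P,m,r,k=look(arm,"wrist",(.533,-.398),.075,.006,.14);q=P[m];print("l wrist",rect(q[q[:,2]>.06][:,:2]),"tray",rect(q[q[:,2]<.0145][:,:2]))
p,_=arm.get_image("side"); cv2.imwrite("pics/s2.png",p[:,:,::-1])
E
```

```text
s [618.9 134.7  32.3  31.2  23. ] 278 0.006261065499475277
m [4.522e+02 8.890e+01 4.420e+01 4.350e+01 3.000e-01] 578 0.006328963469431931
l [ 529.4 -397.4   54.4   59.3   18. ] 626 0.005940180270400136
rt [536.5 412.   46.5  39.6  59. ] 771 0.002269857268992495
rs [ 659.8 -121.8   56.2   50.4   18.8] 450 0.002535394033561858
l wrist [ 532.9 -399.7   54.5   54.5   16.9] tray [ 534.6 -398.9   87.6   88.    17.9]
```

View pics/s2.png

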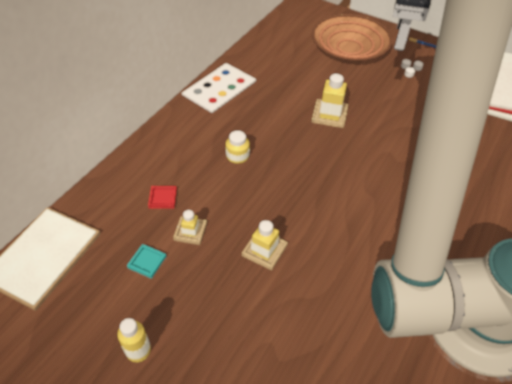

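The side view shows all three bottles upright in their own trays: small (189,226), medium (265,241), large (333,100). Each is raised about 4 mm, the height of the tray floor. The round bottles at (134,340) and (237,147) haven't moved.

```bash
python3 -c "
from bench import arm
print(arm.sign_off())"
```

```text
the job is handed in; nothing more can be done
None
```

All three square bottles stand upright on the floor of their matching trays, the round bottles and look-alike trays were left alone, and the job was handed in at about 24 s of the 93 s allowed.

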